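# Trace the hooded seam of a plaster niche with a stylus

## Task

Take the stylus from its fork stand and, leaning it in under the hood of the plaster niche, draw its point along the bottom of the open seam at the foot of the walls, from the robot's left end through the bend to the right end. Go slowly, a few centimetres a second at most, feeling the floor of the seam lightly all the way because it does not lie level. Then hang the stylus upright by its collar in the fork again, without disturbing the pot and the bowl beside the work.

Things in the scene. Friction and masses are not known exactly. Their poses are not given: they have to be found in the camera images.
- stylus: Loose stylus, 188 mm long, 90 g, hanging upright in the fork. Origin: centre of the underside of its brass collar (28 mm across, 8 thick); z runs up the handle. Handle: dark wood, z = 8 to 78 mm, 24 mm along x, 20 mm along y; grip it across y near z = 50. Below the collar a round steel shaft, 10 mm across, 6 mm from z = -70 down, rounded point at z = -110 mm.
- stylus_tip (a point): The very end of the stylus' point (radius 3 mm), on its axis 110 mm below its origin; axes as the stylus.
- stand: Fixed wooden fork stand, on the robot's left or right. Origin: on the table below the hanging stylus. Foot 80 x 85 mm, 12 high. Two level tines, x = -23 to 34 mm, y = 8 to 24 either side, top at 140 mm; post behind, x = 34 to 54. The 16 mm slot between them opens to the stand's -x (to the robot, within 20 degrees). The collar rests on the tines: stylus origin at [0, 0, 140], axes parallel at the start.
- niche: Fixed plaster niche, open to the robot. Origin: on the table under the bend where its two wall faces meet; x away from the robot, y to its left, yaw up to 17 degrees. Each wall face runs 105 mm from the bend to x = -44, y = +95 or -95 mm; walls 14 mm thick. Along their foot lies the seam, a channel 18 mm wide with open ends; before it a slab 24 mm high, 60 mm deep. Hood: see seam_bend.
- seam: Floor of the channel (darker grey strips), rigid; its frame is the niche's. Floor height 19 mm above the table at the bend; from there each leg rises or falls evenly by up to 3 mm to its outer end, differently each time, stiffly held. This slope is not reported: feel for it. 2 to 6 N is right, over 20 N mars it.
- seam_left (a point): Point over the left end of the seam, 7 mm in front of the wall face, at the mean floor height (19 mm); x, y = -46, 83 mm in the niche's frame; axes as the niche. The seam runs straight from here to seam_bend; on this line the point has clearance on both sides.
- seam_bend (a point): Point on the seam floor at the bend, 7 mm in front of both wall faces; x, y = -7.7, 0 mm in the niche's frame. A hood over the whole seam projects 34 mm from the wall faces, underside 100 mm and top 112 mm above the table, so the stylus must lean at least 25 degrees, handle towards the niche's -x; 35 to 40 is comfortable.
- seam_right (a point): As seam_left, at the right end: x, y = -46, -83 mm in the niche's frame. Seam straight from seam_bend to here.
- lidded_pot: Bystander: small pale lidded pot, 66 mm across, 82 mm high, origin under its centre. Stands where the stand might have been, on the other side.
- celadon_bowl: Bystander: green bowl, 120 mm across, 58 mm high, origin under its centre.
Things that resemble listed ones, but are neither listed nor needed, are in the scene too. What is shaped like the stylus but orange, red or white is not meant.

How it is judged (in metres and radians):
On the way, in this order (a step that is already met when the one before it is completed fails the run):
1. the stylus has been lifted out of its stand (distance between stylus and stand above 0.19 m), for 0.1 s.
2. the stylus bears on the floor of the seam at the left end of the seam (y of stylus_tip in the frame of niche above 0.072 m and contact force between stylus and seam above 0.3 N), for 0.06 s.
3. the stylus bears on the floor of the seam 60 mm to the left of the bend (y of stylus_tip in the frame of niche between 0.053 and 0.067 m and contact force between stylus and seam above 0.3 N), for 0.06 s.
4. the stylus bears on the floor of the seam 40 mm to the left of the bend (y of stylus_tip in the frame of niche between 0.033 and 0.047 m and contact force between stylus and seam above 0.3 N), for 0.06 s.
5. the stylus bears on the floor of the seam 20 mm to the left of the bend (y of stylus_tip in the frame of niche between 0.013 and 0.027 m and contact force between stylus and seam above 0.3 N), for 0.06 s.
6. the stylus bears on the floor of the seam at the bend (y of stylus_tip in the frame of niche between -0.007 and 0.007 m and contact force between stylus and seam above 0.3 N), for 0.06 s.
7. the stylus bears on the floor of the seam 20 mm to the right of the bend (y of stylus_tip in the frame of niche between -0.027 and -0.013 m and contact force between stylus and seam above 0.3 N), for 0.06 s.
8. the stylus bears on the floor of the seam 40 mm to the right of the bend (y of stylus_tip in the frame of niche between -0.047 and -0.033 m and contact force between stylus and seam above 0.3 N), for 0.06 s.
9. the stylus bears on the floor of the seam 60 mm to the right of the bend (y of stylus_tip in the frame of niche between -0.067 and -0.053 m and contact force between stylus and seam above 0.3 N), for 0.06 s.
10. the stylus bears on the floor of the seam at the right end of the seam (y of stylus_tip in the frame of niche below -0.072 m and contact force between stylus and seam above 0.3 N), for 0.06 s.
At the end, for the whole second after the job is handed in: The stylus hangs in the fork, upright within 6 degrees, at rest and released, its collar on the tines within 16 mm lengthwise and 7 mm sideways of its place, after its point bore on the seam floor in order from the left end to the right end, at every 20 mm (x of stylus in the frame of stand between -0.016 and 0.016 m and y of stylus in the frame of stand between -0.007 and 0.007 m and z of stylus in the frame of stand between 0.136 and 0.144 m and angle between stylus's own z axis and vertical below 0.1 rad and linear speed of stylus below 0.02 m/s and contact force between stylus and the fingers below 0.1 N); the robot touches nothing.
It fails at once if the floor of the seam is pressed with more than 20 N (contact force between stylus and seam above 20 N).
It fails at once if the niche is struck or pushed with more than 30 N (contact force between anything else and niche above 30 N).
It fails at once if the stylus moves faster than 0.1 m/s while it bears on the seam floor (contact force between stylus and seam above 0.5 N and linear speed of stylus above 0.1 m/s).
It fails at once if the lidded pot or the celadon bowl is shifted by more than 25 mm (distance of any of lidded_pot, celadon_bowl from where it was at the start of the episode above 0.025 m).
It also fails if it takes over 72 s, if anything falls off the work surface, if the arm or the gripper's body presses on something with over 40 N, if the wrist force passes 120 N, or if a joint passes its speed limit or range.

## Robot

A 6-joint arm with a two-finger parallel gripper is mounted at the origin on a cart in front of the work surface, level with it; the furniture and walls round the work are solid. World frame = base frame: x ahead of the robot, y to its left, z up, the work surface at z = 0. Lengths are in mm, angles in rad, forces in N, time in s.
With the tool pointing down it reaches from about 300 to 850 mm from the base axis. Payload 4.2 kg.
Tool frame: the origin (TCP) lies on the centre line of the jaws, within the pads' length; the fingertips stand 22 mm ahead of it and the grasp point (between the pads) lies 3 mm ahead of it; z points along the fingers, y is the direction in which the jaws open and shut (so a half turn about z gives the same grasp; the last joint's range is limited). The gripper opens to 91 mm and grips with 3 to 60 N. Pads are 32 mm wide; open, the fingers measure 118 mm over their backs; the gripper's body (76 mm by 178 mm) begins 60 mm behind the grasp point.
Start: joints at [1.273, 0.32, 1.565, -0, 1.257, -0.02], TCP at [157.69, 552.969, 235.976] pointing down, gripper open.
Joint ranges: [-3.11, 3.11], [-0.84, 2.01], [0.21, 2.61], [-1.34, 4.49], [0.05, 2.63], [-2.56, 2.56]. Speed limits (rad/s): [2.57, 2.57, 3.14, 3.14, 3.14, 3.14].

## Interface

Orientations are given as a unit quaternion [x, y, z, w].
In Python, from station import r gives the robot as it stands.
- The arm moves only by the shell command python3 -m creep 'ROWS'. ROWS is JSON, a list of rows, each a list of 3 entries, a list of its own where there are three numbers: the shift along the tool's x, y, z in mm, then the turn, a rotation vector about the tool's x, y, z in degrees, then the closure, from 0 (fully open) to 1 (shut). A call has 1 to 8 rows; each row is the pose to reach, as a shift and turn from the pose commanded when the call began, along the tool's axes at that moment; what a row does not reach only later rows make up. A row lasts 1/10 s, in which the tool goes at most 50 mm and 8.59 degrees, less where a joint would pass 70% of its speed; a pose out of reach is approached as far as the arm can. A call with a gripper value outside its range is refused whole. The fingers move at their own pace and stop on an object; the grip force is fixed at half the most. Time passes only in rows, so rows that repeat a pose let the fingers close. It gives the time, the measured TCP pose, the force and the opening at its end, in the units of the state.
- r.sense(): the state, without advancing time (a new reading comes with each control period).
- r.get_image(name): name is "scene" or "top"; returns a dict with "image" (480x640x3 uint8, blue, green, red), "depth" (480x640 float32, mm along the optical axis (not along the pixel's ray), 0 where there is no reading), "camera_matrix" (3x3 intrinsics, pixels), "origin" and "attitude" of the camera in the world. Camera axes: x right, y down, z forward; pixel columns grow to the right and rows downward; lengths in mm; the calibration is good to about 2 mm. A picture is of the moment at which its call begins.
- r.hand_in(): hands the job in, once; it reports no verdict.
Trained networks look in the newest picture that a camera, given by its name, has taken for a name from the list of things; names that differ only in an ending like _2 or _b are one class to them, and where a whole thing is asked for, a point or a joint stands for the part that bears it (a point fixed in the world has none). Each returns a list of dicts, best first, with "score" (0 to 1); they miss things now and then, are a little off and sometimes report something else, mostly with a low value. They report only what shows in the picture. A call takes as long as a camera call. They do not tell look-alikes from the thing itself.
- r.regions_of(query, camera): "pixels" (480x640 bool, what is visible of it) and "at" ([column, row] in pixels, amid what is visible of it).
The state is a dict: "t": time; "joint_positions": joint angles; "joint_velocities": joint speeds; "joint_torque": joint torques, N m; "eef_pos": TCP position; "ee_rot": TCP orientation; "force": force on the tool from outside, world axes, zero at the start; "moment": the same for the moment, N m; "gripper_width": opening from 0.0 (shut) to 1.0 (fully open).
Only numpy, scipy, OpenCV 4.12 (cv2) and the standard library are available. Lean on these libraries where they do the work, as an engineer would, in place of code of your own. Each camera call takes 0.05 s, during which the arm holds its last target.

## Working session

There is one attempt and no reset: what is moved stays moved. The work goes in short steps, Python scripts to look and compute and a shell command to move; the robot and the scene stay as the last step left them, time stands still between calls to the robot, and variables do not carry over. Pictures are saved under pics/ and viewed, and the job is handed in when it is done.

```bash
ls; mkdir -p pics; cat > h.py <<'E'
import numpy as np, cv2
from station import r
from scipy.spatial.transform import Rotation as R
def cam(n):
    d=r.get_image(n); return d
def att(d):
    a=np.array(d['attitude'],float)
    return R.from_quat(a).as_matrix() if a.size==4 else a.reshape(3,3)
def cloud(d):
    K=np.array(d['camera_matrix']);z=d['depth'].astype(float)
    v,u=np.mgrid[:480,:640]
    P=np.stack([(u-K[0,2])/K[0,0]*z,(v-K[1,2])/K[1,1]*z,z],-1)
    W=P@att(d).T+np.array(d['origin'])
    W[z<=0]=np.nan
    return W
E
python3 - <<'E'
from h import *
for n in('scene','top'):
    d=cam(n); cv2.imwrite(f'pics/{n}0.png',d['image']); np.savez(f'{n}0.npz',**{k:np.array(v) for k,v in d.items()})
    print(n,d['origin'],d['attitude'],d['camera_matrix'])
    for q in('stylus','stand','niche','seam','lidded_pot','celadon_bowl'):
        for o in r.regions_of(q,n):
            W=cloud(d)[o['pixels']]
            print(q,round(o['score'],2),o['at'],o['pixels'].sum(),np.nanmedian(W,0).round())
s=r.sense();print(s)
E
```

```text
pics
scene [-157.51567309 -289.61722833 1153.95073112] [ 0.76594442 -0.56641745  0.18127289 -0.24421416] [[603.92661776   0.         318.88790587]
 [  0.         603.92661776 250.0334208 ]
 [  0.           0.           1.        ]]
stylus 0.69 [413.2, 253.5] 378 [ 572. -271.  153.]
stylus 0.67 [458.6, 310.1] 545 [ 469. -379.  149.]
stylus 0.63 [298.8, 236.0] 4985 [619.   2.  28.]
stylus 0.61 [408.4, 294.3] 456 [ 454. -279.  181.]
stand 0.72 [404.7, 325.7] 1818 [ 470. -286.   13.]
niche 0.65 [299.5, 233.9] 5137 [619.   2.  27.]
seam 0.85 [298.9, 234.2] 511 [636.   8.  18.]
seam 0.7 [300.8, 234.7] 5023 [618.   3.  28.]
lidded_pot 0.6 [156.8, 256.8] 858 [458. 272.  56.]
celadon_bowl 0.6 [469.5, 280.0] 2114 [ 633. -402.   27.]
top [ 421.7556168   -70.18833898 1167.30820626] [ 0.70615483 -0.70532281  0.03550862 -0.05103162] [[440.48833104   0.         321.29337151]
 [  0.         440.48833104 236.1176995 ]
 [  0.           0.           1.        ]]
stylus 0.76 [461.4, 268.6] 257 [ 471. -375.  162.]
stylus 0.48 [424.9, 271.5] 157 [ 461. -271.  213.]
stylus 0.48 [449.3, 306.0] 203 [ 388. -3
[... 380 characters left out ...]
t_positions': array([ 1.27301131e+00,  3.19568055e-01,  1.56456994e+00, -3.74296487e-06,
        1.25740731e+00, -1.99930621e-02]), 'joint_velocities': array([-1.71573465e-03,  1.52447781e-05,  1.21083955e-04,  1.09784814e-03,
        1.31926924e-03,  1.76883501e-04]), 'joint_torque': array([ 1.71210238e-03, -4.12238216e+01, -2.32190162e+01,  7.30564585e-02,
        3.78732698e-02, -1.76028544e-05]), 'eef_pos': array([157.67333776, 552.934286  , 235.96710391]), 'ee_rot': array([1.38449237e-01, 9.90369531e-01, 2.30961236e-05, 5.50397358e-06]), 'force': array([-0.59741493,  0.17934505, -0.98872095]), 'moment': array([-0.0392935 ,  0.00072427, -0.03113423]), 'gripper_width': 0.9990929506860419}
```

View pics/scene0.png

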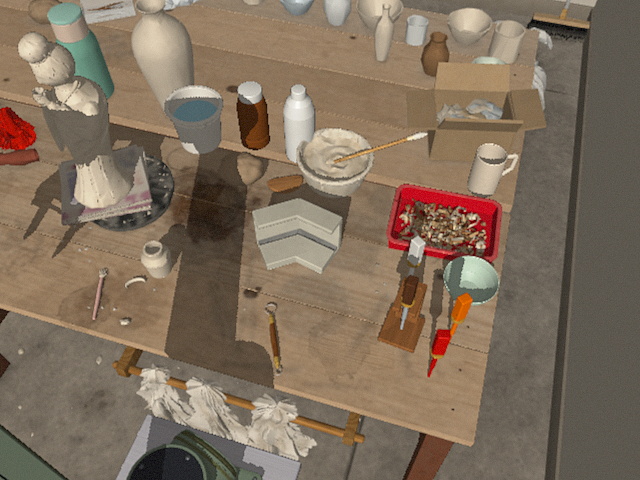

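View pics/top0.png

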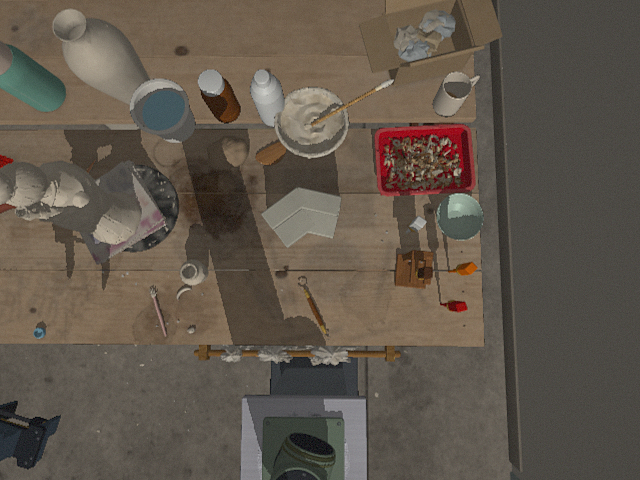

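```bash
python3 - <<'E'
import cv2
a=cv2.imread('pics/scene0.png')[210:370,350:520]
cv2.imwrite('pics/c1.png',cv2.resize(a,None,fx=3.5,fy=3.5,interpolation=2))
E
```

```text
(no output)
```

View pics/c1.png

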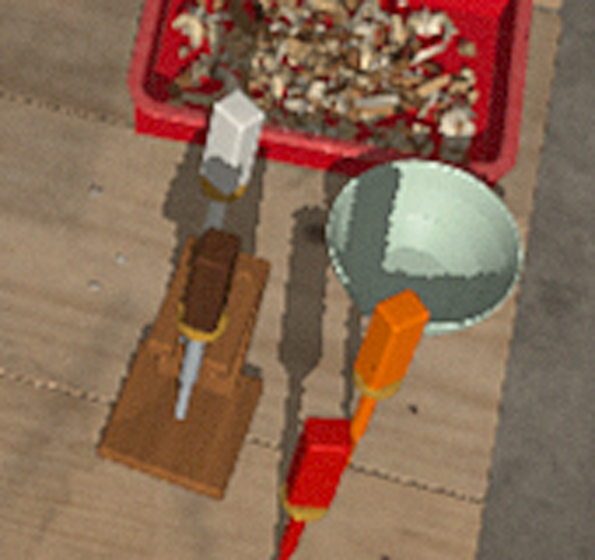

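Candidates for the stylus in the scene picture are dark wood in the fork at (408,294), white at (415,250), orange at (460,310) and red at (440,345). By the description it's the dark wood one in the fork, on the robot's right, and the crop confirms this. The niche is at (299,235), the pot at (156,257) and the bowl at (470,280). Next I fit the poses.

```bash
cat > fit.py <<'E'
from h import *
from scipy.optimize import minimize
D={n:dict(np.load(f'{n}0.npz')) for n in('scene','top')}
S=4
def proj(d,P):
    q=(np.array(P)-d['origin'])@att(d); K=d['camera_matrix']
    return np.stack([q[:,0]/q[:,2]*K[0,0]+K[0,2],q[:,1]/q[:,2]*K[1,1]+K[1,2]],1)
def mask(d,polys):
    m=np.zeros((480*S,640*S),np.uint8)
    for p in polys:
        cv2.fillPoly(m,[np.round((proj(d,p)+.5)*S-.5).astype(np.int32)],1)
    return cv2.resize(m.astype(np.float32),(640,480),interpolation=cv2.INTER_AREA)
def place(poly,x,y,yaw,z):
    c,s=np.cos(yaw),np.sin(yaw); p=np.array(poly,float)
    return np.c_[p@np.array([[c,s],[-s,c]])+[x,y],np.full(len(p),z)]
def fit(obs,polys,z,x0,cams,ign=None):
    def cost(q):
        t=0
        for n in cams:
            m=mask(D[n],[place(p,q[0],q[1],q[2],z) for p in polys]); o=obs[n]
            w=1 if ign is None else ~ign[n]
            t+=(np.abs(m-o)*w).sum()/o.sum()
        return t
    best=None
    for dy in(-.2,-.1,0,.1,.2):
        f=minimize(cost,np.array(x0)+[0,0,dy],method='Nelder-Mead',options=dict(initial_simplex=np.array(x0)+np.array([[0,0,dy],[8,0,dy],[0,8,dy],[0,0,dy+.1]]),xatol=.05,fatol=1e-4))
        if best is None or f.fun<best.fun:best=f
    return best
def box(n,lo,hi):
    W=cloud(D[n]); return np.nan_to_num(((W>lo)&(W<hi)).all(-1)).astype(np.float32)
E
cat > f1.py <<'E'
from fit import *
u=np.array([-44,95.])/np.hypot(44,95); L=np.hypot(44,95)
# normals toward front (-x)
def off(d): # bend x for offset d to the front
    return -d/(u[1])
nl=np.array([-u[1],u[0]]); # candidates
nl=np.array([-u[1],-44/np.hypot(44,95)]);
e=np.array([-44,95.])
n=nl/np.linalg.norm(nl)
# front normal of left wall: perpendicular to e with negative x
n=np.array([-95,-44.])/L
A=e+34*n; B=e-14*n
m=lambda p:np.array([p[0],-p[1]])
poly=[np.array([off(34),0]),A,B,np.array([off(-14),0]),m(B),m(A)]
for z in(112,):
    obs={k:box(k,[500,-150,103],[750,150,121]) for k in D}
    for c in(['scene'],['top'],['scene','top']):
        f=fit(obs,[poly],z,[630,5,0],c);print('niche',z,c,f.x.round(2),np.degrees(f.x[2]).round(2),round(f.fun,3),[int(obs[k].sum()) for k in obs])
for n in D:
    W=cloud(D[n]); 
    z=W[...,2][obs[n]>0];print(n,'hood z',np.median(z))
    b=box(n,[400,-330,125],[540,-210,150]);print('tine z hist',np.histogram(W[...,2][b>0],8))
    b=box(n,[400,-330,205],[540,-210,240]);print('top', b.sum(),np.nanmedian(W[b>0],0), np.nanmin(W[b>0],0),np.nanmax(W[b>0],0))
    b=box(n,[400,-330,8],[540,-210,16]);print('foot', b.sum(),np.nanmedian(W[b>0],0), np.nanmin(W[b>0],0),np.nanmax(W[b>0],0))
E
python3 f1.py
python3 - <<'E'
import cv2
a=cv2.imread('pics/top0.png')
cv2.imwrite('pics/c2.png',cv2.resize(a[240:300,380:480],None,fx=8,fy=8,interpolation=2))
cv2.imwrite('pics/c3.png',cv2.resize(a[175:260,250:350],None,fx=7,fy=7,interpolation=2))
E
```

```text
niche 112 ['scene'] [6.592e+02 7.750e+00 2.000e-01] 11.62 0.09 [1715, 1651]
niche 112 ['top'] [6.5791e+02 9.3600e+00 2.1000e-01] 12.2 0.04 [1715, 1651]
niche 112 ['scene', 'top'] [6.5819e+02 8.7700e+00 2.0000e-01] 11.64 0.141 [1715, 1651]
scene hood z 111.1826867459281
tine z hist (array([  9,  18,  20,  81, 252, 129,  27,  22]), array([125.59159036, 128.62258343, 131.65357651, 134.68456959,
       137.71556267, 140.74655575, 143.77754883, 146.8085419 ,
       149.83953498]))
top 154.0 [ 459.67582237 -278.90081377  216.72577893] [ 448.88234822 -289.6557155   205.61601065] [ 477.34608973 -268.22535403  221.78633056]
foot 1041.0 [ 466.84124493 -282.04815334   11.73991772] [ 429.25056697 -322.91515657    8.00858216] [ 519.8607756 -237.124443    15.9736147]
top hood z 109.92799302443655
tine z hist (array([ 10,   9,  25, 142, 217,  62,  10,   8]), array([125.55673114, 128.48679144, 131.41685175, 134.34691206,
       137.27697236, 140.20703267, 143.13709298, 146.06715328,
       148.99721359]))
top 111.0 [ 461.25665702 -277.45191187  215.62316687] [ 448.50217761 -287.55612796  206.07384514] [ 472.28158582 -267.7015707   221.11261063]
foot 426.0 [ 461.90995557 -260.79450718   10.69890818] [ 428.37913889 -314.25752292    8.00785514] [ 516.98767329 -236.27691155   15.94642591]
```

View pics/c2.png

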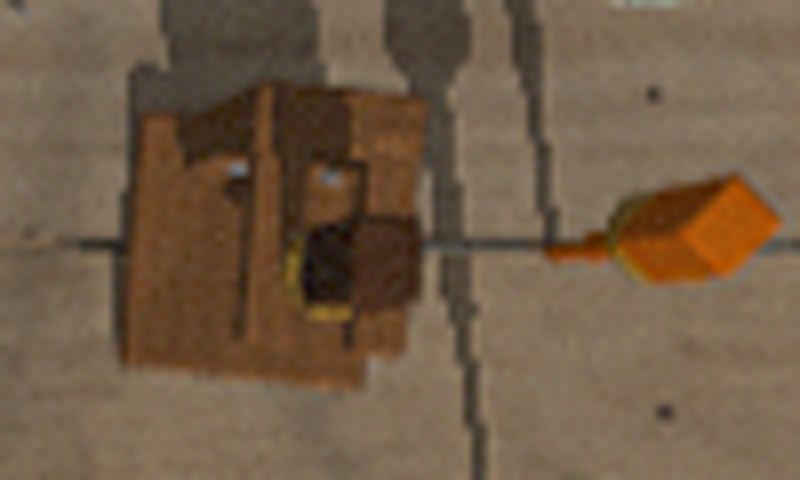

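View pics/c3.png

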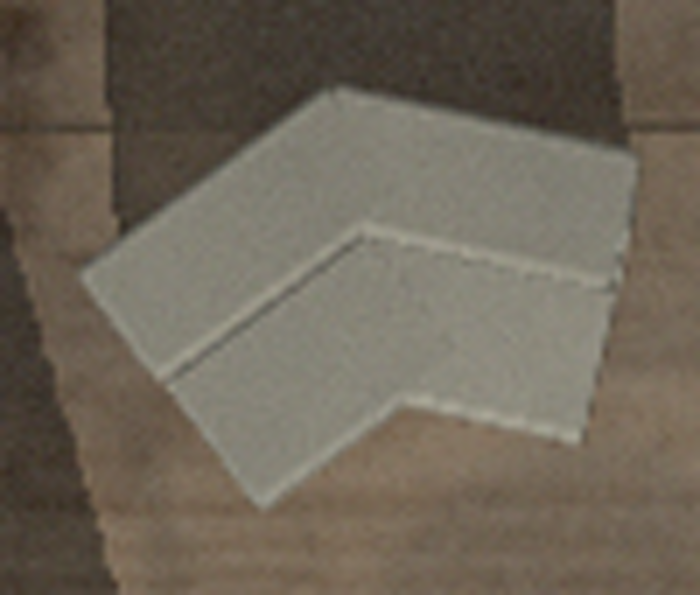

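```bash
cat > f2.py <<'E'
from fit import *
L=np.hypot(44,95); e=np.array([-44,95.]); n=np.array([-95,-44.])/L; c=95/L
m=lambda p:np.array([p[0],-p[1]])
def band(a,b):
    A=e+a*n;B=e+b*n
    return [np.array([-a/c,0]),A,B,np.array([-b/c,0]),m(B),m(A)]
hood=band(34,-14); slab=band(78,18)
obs={};ob2={}
for k in D:
    obs[k]=box(k,[500,-150,103],[750,150,121]); ob2[k]=box(k,[500,-150,15.5],[700,150,34])
def cost(q,cams,dz):
    t=0
    for k in cams:
        mh=mask(D[k],[place(hood,*q,112+dz)]); ms=mask(D[k],[place(slab,*q,24+dz)])
        ms=np.where(mh>.5,0,ms)
        t+=(np.abs(mh-obs[k]).sum())/obs[k].sum()+np.abs(ms-ob2[k]).sum()/obs[k].sum()
    return t
for cams in(['scene'],['top'],['scene','top']):
    f=minimize(cost,[658,8.8,.2],args=(cams,0),method='Nelder-Mead',options=dict(initial_simplex=[[658,8.8,.2],[662,8,.2],[658,13,.2],[658,8,.25]]))
    print(cams,f.x.round(2),np.degrees(f.x[2]).round(2),f.fun.round(3))
tines=[[(-23,8),(34,8),(34,24),(-23,24)],[(-23,-8),(34,-8),(34,-24),(-23,-24)],[(34,-24),(54,-24),(54,24),(34,24)]]
ot={}
ig={}
for k in D:
    W=cloud(D[k])
    ot[k]=box(k,[400,-340,133],[560,-200,146])
    hi=box(k,[400,-340,143],[560,-200,260])
    ig[k]=cv2.dilate(hi.astype(np.uint8),np.ones((3,3)))>0
    ys,xs=np.nonzero(ot[k]);print(k,ot[k].sum(),ys.min(),ys.max(),xs.min(),xs.max())
for pl,name in((tines,'with post'),(tines[:2],'no post')):
  for cams in(['scene'],['top'],['scene','top']):
    f=fit(ot,pl,140,[465,-276,0],cams,ig);print(name,cams,f.x.round(2),np.degrees(f.x[2]).round(2),round(f.fun,3))
hp=[[(-12,-10),(12,-10),(12,10),(-12,10)]]
oh={k:box(k,[400,-340,208],[560,-200,230]) for k in D}
for cams in(['scene'],['top'],['scene','top']):
    f=fit(oh,hp,218,[462,-277,0],cams);print('handle',cams,f.x.round(2),np.degrees(f.x[2]).round(2),round(f.fun,3))
E
python3 f2.py
```

```text
['scene'] [6.5919e+02 7.8000e+00 2.0000e-01] 11.49 0.566
['top'] [6.5739e+02 9.8700e+00 2.1000e-01] 12.15 0.08
['scene', 'top'] [6.5821e+02 8.9200e+00 2.1000e-01] 12.08 0.67
scene 490.0 277 317 392 426
top 450.0 250 284 410 433
with post ['scene'] [ 4.6125e+02 -2.7883e+02 -1.1000e-01] -6.07 0.064
with post ['top'] [ 4.6037e+02 -2.7733e+02 -1.1000e-01] -6.19 0.073
with post ['scene', 'top'] [ 4.6021e+02 -2.7828e+02 -1.0000e-01] -5.8 0.17
no post ['scene'] [ 4.6189e+02 -2.7891e+02 -1.1000e-01] -6.24 0.145
no post ['top'] [ 4.7969e+02 -2.7932e+02 -1.2000e-01] -6.65 0.352
no post ['scene', 'top'] [ 4.6228e+02 -2.7834e+02 -1.0000e-01] -5.81 0.599
handle ['scene'] [ 4.6044e+02 -2.7884e+02 -1.2000e-01] -6.79 0.162
handle ['top'] [ 4.6053e+02 -2.7673e+02 -1.0000e-01] -5.55 0.101
handle ['scene', 'top'] [ 4.6060e+02 -2.7766e+02 -1.3000e-01] -7.28 0.363
```

Poses from both cameras agree within 2 mm: stand about (460.7, -278.0) at -6.1°, niche about (658.3, 8.8) at +12°. Next come a helper for the move sizes and a check of the neighbours' heights.

```bash
cat > g.py <<'E'
from h import *
ST=np.array([460.7,-278.0]);SY=np.radians(-6.1)
NI=np.array([658.3,8.8]);NY=np.radians(12.0)
def Rdown(yawy,lean=0): # tool y at angle yawy(rad), z down; lean: handle (tool back) leans away
    y=np.array([np.cos(yawy),np.sin(yawy),0]);z=np.array([0,0,-1.]);x=np.cross(y,z)
    return R.from_matrix(np.stack([x,y,z],1))
def go(p,Rt,s=None):
    s=s or r.sense(); Rc=R.from_quat(s['ee_rot'])
    d=Rc.inv().apply(np.array(p)-s['eef_pos']); w=(Rc.inv()*Rt).as_rotvec(degrees=True)
    print('t',round(s['t'],2),'pos',s['eef_pos'].round(1),'shift',d.round(1),'turn',w.round(2),'F',np.round(s['force'],1),'w',round(s['gripper_width'],3))
E
python3 - <<'E'
from g import *
D={n:dict(np.load(f'{n}0.npz')) for n in('scene','top')}
for n in D:
    W=cloud(D[n])
    for nm,lo,hi in(('white',[540,-310,30],[610,-240,300]),('orange',[430,-420,30],[510,-350,300]),('red',[360,-380,30],[420,-320,300]),('pathhigh',[100,-330,150],[500,550,500])):
        m=((W>lo)&(W<hi)).all(-1);q=W[m]
        if len(q):print(n,nm,len(q),q[:,2].max().round(), q[q[:,2]>q[:,2].max()-8].mean(0).round())
go([*ST,280],Rdown(SY-np.pi/2))
E
```

```text
scene white 445 193.0 [ 577. -270.  187.]
scene orange 499 192.0 [ 473. -380.  187.]
scene red 493 192.0 [ 388. -355.  187.]
scene pathhigh 339 222.0 [ 462. -279.  217.]
top white 193 191.0 [ 576. -270.  186.]
top orange 237 190.0 [ 471. -379.  186.]
top red 219 193.0 [ 387. -355.  187.]
top pathhigh 2398 392.0 [173. 497. 387.]
t 0.7 pos [157.7 552.9 236. ] shift [-519.3 -716.   -44.1] turn [  0.    -0.   170.18] F [-0.6  0.2 -1. ] w 0.999
```

```bash
python3 -m creep '[[[-15,-20,-20],[0,0,8],0.5],[[-38,-52,-40],[0,0,16],0.5],[[-63,-87,-50],[0,0,24],0.5],[[-90,-124,-50],[0,0,32],0.5],[[-116,-160,-50],[0,0,40],0.5],[[-142,-196,-50],[0,0,48],0.5],[[-168,-232,-50],[0,0,56],0.5],[[-195,-270,-50],[0,0,64],0.5]]'; python3 - <<'E'
from g import *
go([*ST,285],Rdown(SY-np.pi/2))
E
```

```text
t: 1.5
eef_pos: [271.4, 238.3, 286.2]
ee_rot: [0.644, 0.765, 0.001, 0.0]
force: [1.5, -0.3, -0.4]
gripper_width: 0.501
t 1.5 pos [271.4 238.3 286.2] shift [-541.    98.6    1. ] turn [ 2.0000e-02 -8.0000e-02  1.0591e+02] F [ 1.5 -0.3 -0.4] w 0.501
```

```bash
python3 -m creep '[[[-45,8,0],[0,0,8.5],0.5],[[-90,16,0],[0,0,17],0.5],[[-135,24,0],[0,0,25.5],0.5],[[-180,32,0],[0,0,34],0.5],[[-225,41,0],[0,0,42.5],0.5],[[-270,49,0],[0,0,51],0.5],[[-315,57,0],[0,0,59.5],0.5],[[-355,65,0],[0,0,68],0.5]]'; python3 - <<'E'
from g import *
go([*ST,285],Rdown(SY-np.pi/2))
E
```

```text
t: 2.3
eef_pos: [397.6, -100.6, 286.2]
ee_rot: [0.962, 0.273, 0.0, 0.0]
force: [0.1, 1.5, -0.1]
gripper_width: 0.501
t 2.3 pos [ 397.6 -100.6  286.2] shift [-39.4 184.2   1.3] turn [ 2.000e-02 -6.000e-02  3.775e+01] F [ 0.1  1.5 -0.1] w 0.501
```

```bash
python3 -m creep '[[[-8,37,0],[0,0,7.5],0.5],[[-16,75,0],[0,0,15],0.5],[[-24,112,0],[0,0,22.5],0.5],[[-32,150,0],[0,0,30],0.5],[[-38,178,0],[0,0,37.5],0.5],[[-39.4,184.2,1],[0,0,37.7],0.5],[[-39.4,184.2,1],[0,0,37.7],0.5],[[-39.4,184.2,1],[0,0,37.7],0.5]]'; python3 - <<'E'
from g import *
go([*ST,193],Rdown(SY-np.pi/2))
d=cam('scene');cv2.imwrite('pics/s1.png',cv2.resize(d['image'][150:370,330:530],None,fx=2.7,fy=2.7))
print(r.sense()['joint_positions'].round(2))
E
```

```text
t: 3.1
eef_pos: [461.3, -274.3, 284.8]
ee_rot: [0.999, -0.048, -0.0, -0.001]
force: [-0.4, -0.7, -1.3]
gripper_width: 0.502
t 3.1 pos [ 461.3 -274.3  284.8] shift [-0.2  3.9 91.8] turn [-0.06  0.04  0.58] F [-0.4 -0.7 -1.3] w 0.502
[-0.56  0.23  1.56  0.    1.35  1.11]
```

View pics/s1.png

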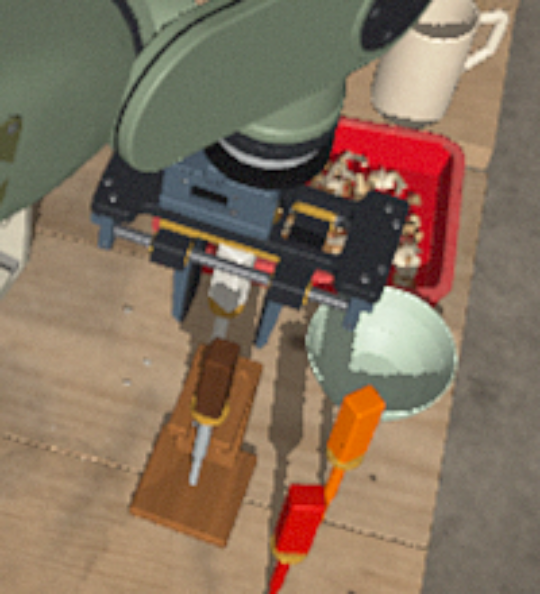

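The open fingers straddle the dark handle (crop 213,380), and orange and red are clear of the right jaw. I'm lowering in two stages.

```bash
python3 -m creep '[[[-0.2,3.9,5],[0,0,0.5],0.5],[[-0.2,3.9,15],[0,0,0.5],0.5],[[-0.2,3.9,25],[0,0,0.5],0.5],[[-0.2,3.9,30],[0,0,0.5],0.5],[[-0.2,3.9,30],[0,0,0.5],0.5]]'; python3 - <<'E'
from g import *
go([*ST,193],Rdown(SY-np.pi/2))
E
```

```text
t: 3.65
eef_pos: [460.6, -278.6, 253.6]
ee_rot: [0.999, -0.053, -0.001, -0.001]
force: [-0.7, -0.0, -0.6]
gripper_width: 0.498
t 3.65 pos [ 460.6 -278.6  253.6] shift [ 0.1 -0.6 60.6] turn [-0.08  0.14 -0.  ] F [-0.7 -0.  -0.6] w 0.498
```

```bash
python3 -m creep '[[[0,0,10],[0,0,0],0.5],[[0,-0.4,25],[0,0,0],0.5],[[0,-0.4,40],[0,0,0],0.5],[[0,-0.4,52],[0,0,0],0.5],[[0,-0.4,60],[0,0,0],0.5],[[0,-0.4,60.6],[0,0,0],0.5],[[0,-0.4,60.6],[0,0,0],0.5]]'; python3 - <<'E'
from g import *
go([*ST,193],Rdown(SY-np.pi/2))
d=cam('scene');cv2.imwrite('pics/s2.png',cv2.resize(d['image'][200:360,340:520],None,fx=3.5,fy=3.5))
E
```

```text
t: 4.35
eef_pos: [461.5, -278.9, 194.5]
ee_rot: [0.999, -0.053, 0.0, 0.0]
force: [-0.2, -0.5, 1.2]
gripper_width: 0.5
t 4.35 pos [ 461.5 -278.9  194.5] shift [-0.8 -0.8  1.5] turn [ 0.   -0.02 -0.02] F [-0.2 -0.5  1.2] w 0.5
```

View pics/s2.png

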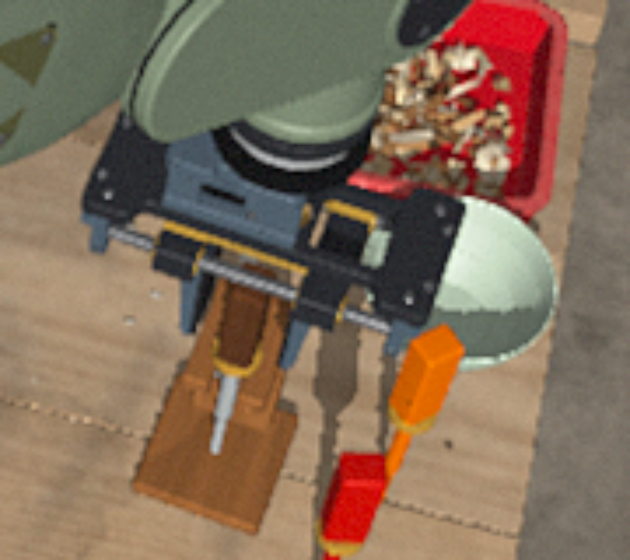

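The handle (crop 240,315) sits between the fingers, and the body is above orange and the bowl. I'm closing the gripper.

```bash
python3 -m creep '[[[-0.6,0,1],[0,0,0],0.75],[[-0.6,0,1],[0,0,0],1],[[-0.6,0,1],[0,0,0],1],[[-0.6,0,1],[0,0,0],1],[[-0.6,0,1],[0,0,0],1]]'; python3 - <<'E'
from g import *
s=r.sense();go([*ST,193],Rdown(SY-np.pi/2),s);print(s['moment'])
E
```

```text
t: 4.9
eef_pos: [460.7, -278.7, 193.5]
ee_rot: [0.999, -0.053, 0.0, 0.0]
force: [-0.5, 0.8, 1.3]
gripper_width: 0.217
t 4.9 pos [ 460.7 -278.7  193.5] shift [-0.1 -0.7  0.5] turn [ 0.   -0.02 -0.02] F [-0.5  0.8  1.3] w 0.217
[0.00454774 0.19737831 0.02108832]
```

```bash
cat >> g.py <<'E'
LEAN=np.radians(35)
TL=163.5  # tcp -> tip end along tool z
def Rlean(L=None):
    L=LEAN if L is None else L
    nx=np.array([np.cos(NY),np.sin(NY),0]);ny=np.array([-np.sin(NY),np.cos(NY),0])
    z=np.sin(L)*nx-np.cos(L)*np.array([0,0,1.]);y=-ny
    return R.from_matrix(np.stack([np.cross(y,z),y,z],1))
def nw(x,y): # niche->world
    return NI+np.array([np.cos(NY)*x-np.sin(NY)*y,np.sin(NY)*x+np.cos(NY)*y])
def wn(p):
    d=np.array(p)[:2]-NI;return np.array([np.cos(NY)*d[0]+np.sin(NY)*d[1],-np.sin(NY)*d[0]+np.cos(NY)*d[1]])
def seamx(y,d=7.8): return -44/95*abs(y)-d*1.102
def tcp_for(x,y,z,L=None): # tip at niche x,y, world z
    Rt=Rlean(L);return np.r_[nw(x,y),z]-Rt.as_matrix()[:,2]*TL,Rt
def tip(s):
    p=s['eef_pos']+R.from_quat(s['ee_rot']).as_matrix()[:,2]*TL
    n=wn(p);return np.r_[n,p[2]], -(n[0]+44/95*abs(n[1]))/1.102
E
python3 -m creep '[[[0,0,-4],[0,0,0],1],[[0,0,-14],[0,0,0],1],[[0,0,-30],[0,0,0],1],[[0,0,-50],[0,0,0],1],[[0,0,-72],[0,0,0],1],[[0,0,-95],[0,0,0],1],[[0,0,-115],[0,0,0],1],[[0,0,-128],[0,0,0],1]]'
python3 - <<'E'
from g import *
s=r.sense()
for x in (seamx(80)-100,seamx(80)):
    p,Rt=tcp_for(x,80,60 if x<-100 else 32);print(p.round(1));go(p,Rt,s)
d=cam('scene');cv2.imwrite('pics/s3.png',cv2.resize(d['image'][100:360,270:520],None,fx=2.3,fy=2.3))
E
```

```text
t: 5.7
eef_pos: [461.0, -278.9, 323.9]
ee_rot: [0.999, -0.053, 0.001, 0.001]
force: [-0.6, -0.3, -1.3]
gripper_width: 0.218
[407.5  37.3 193.9]
t 5.7 pos [ 461.  -278.9  323.9] shift [ -87.3 -308.9  129.3] turn [  5.63  34.56 -17.51] F [-0.6 -0.3 -1.3] w 0.218
[505.3  58.1 165.9]
t 5.7 pos [ 461.  -278.9  323.9] shift [   7.7 -340.   157.5] turn [  5.63  34.56 -17.51] F [-0.6 -0.3 -1.3] w 0.218
```

View pics/s3.png

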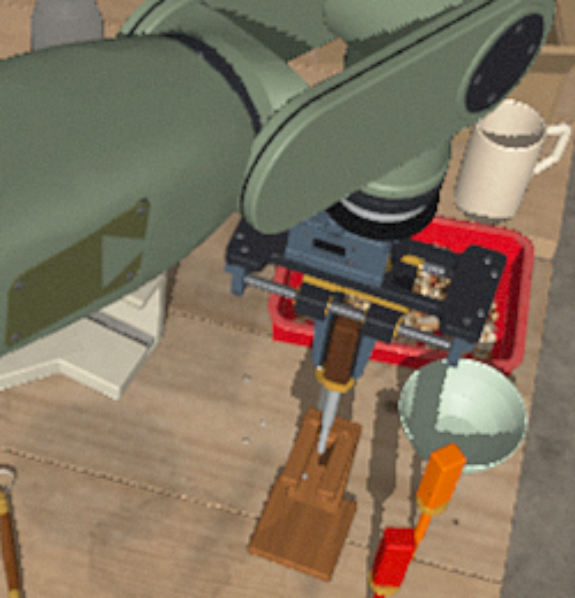

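```bash
python3 -m creep '[[[-6,-15,-2],[0.7,4.3,-2.2],1],[[-18,-50,-2],[1.4,8.6,-4.4],1],[[-30,-90,0],[2.1,13,-6.6],1],[[-42,-132,0],[2.8,17.3,-8.8],1],[[-54,-175,10],[3.5,21.6,-11],1],[[-66,-218,30],[4.2,26,-13.2],1],[[-78,-260,50],[5,30.3,-15.4],1],[[-87,-300,70],[5.6,34.5,-17.5],1]]'
python3 - <<'E'
from g import *
s=r.sense();print(tip(s),s['joint_positions'].round(2))
for z,dx in ((60,-100),(40,-60),(32,0)):
    p,Rt=tcp_for(seamx(80)+dx,80,z);print(p.round(1));go(p,Rt,s)
E
```

```text
t: 6.55
eef_pos: [404.7, 30.0, 251.1]
ee_rot: [0.948, 0.099, 0.299, -0.032]
force: [0.1, 0.7, -2.0]
gripper_width: 0.218
(array([-149.83108463,   73.683035  ,  117.19780814]), np.float64(104.99474161519244)) [-0.08 -0.23  2.26  0.33  0.54  1.04]
[407.5  37.3 193.9]
t 6.55 pos [404.7  30.  251.1] shift [-29.3  -6.4  49.2] turn [-0.07 -0.03 -0.06] F [ 0.1  0.7 -2. ] w 0.218
[446.6  45.6 173.9]
t 6.55 pos [404.7  30.  251.1] shift [-8.  -6.4 88.6] turn [-0.07 -0.03 -0.06] F [ 0.1  0.7 -2. ] w 0.218
[505.3  58.1 165.9]
t 6.55 pos [404.7  30.  251.1] shift [ 36.5  -6.4 129.6] turn [-0.07 -0.03 -0.06] F [ 0.1  0.7 -2. ] w 0.218
```

```bash
python3 -m creep '[[[-10,-2,10],[0,0,0],1],[[-20,-4,30],[0,0,0],1],[[-28,-6,48],[0,0,0],1],[[-24,-6.4,60],[0,0,0],1],[[-18,-6.4,72],[0,0,0],1],[[-12,-6.4,82],[0,0,0],1],[[-8,-6.4,88],[0,0,0],1],[[-8,-6.4,88.6],[0,0,0],1]]'
python3 - <<'E'
from g import *
s=r.sense();print(tip(s),s['joint_positions'].round(2))
for z,dx in ((32,0),):
    p,Rt=tcp_for(seamx(80)+dx,80,z);print(p.round(1));go(p,Rt,s)
d=cam('scene');cv2.imwrite('pics/s4.png',cv2.resize(d['image'][140:320,190:390],None,fx=3,fy=3))
d=cam('top');cv2.imwrite('pics/t4.png',cv2.resize(d['image'][140:320,230:390],None,fx=3.5,fy=3.5))
E
```

```text
t: 7.35
eef_pos: [448.5, 44.6, 174.0]
ee_rot: [0.949, 0.099, 0.297, -0.032]
force: [0.5, -0.6, -1.3]
gripper_width: 0.222
(array([-104.43750432,   78.86910635,   39.75596613]), np.float64(61.62309897353039)) [-0.02 -0.03  2.34  0.51  0.27  0.89]
[505.3  58.1 165.9]
t 7.35 pos [448.5  44.6 174. ] shift [43.3 -1.4 39.9] turn [-0.09  0.19 -0.07] F [ 0.5 -0.6 -1.3] w 0.222
```

View pics/s4.png

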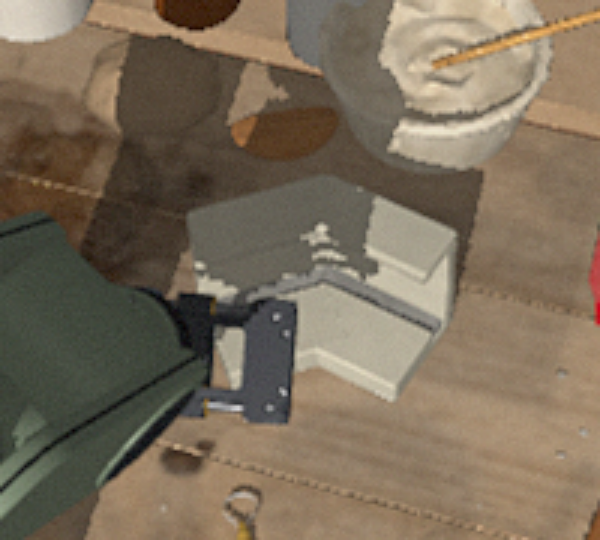

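View pics/t4.png

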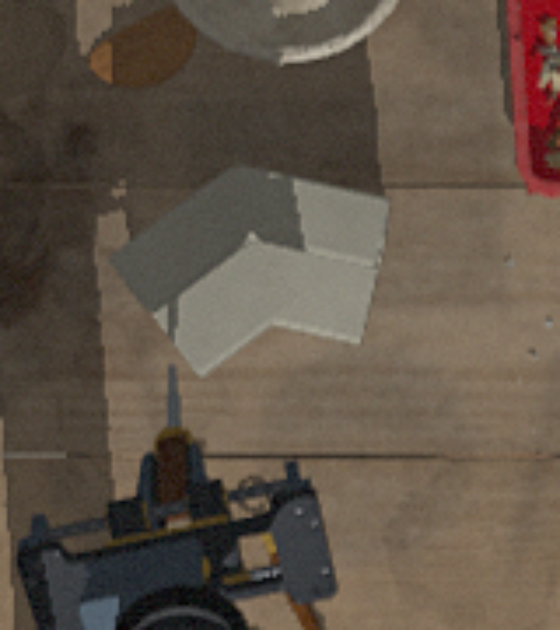

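```bash
python3 - <<'E'
from g import *
from fit import proj
d=dict(np.load('top0.npz'))
s=r.sense();z=R.from_quat(s['ee_rot']).as_matrix()[:,2]
for l in(TL,53.5):
    print(proj(d,[s['eef_pos']+z*l]))
d=cam('top');cv2.imwrite('pics/t5.png',cv2.resize(d['image'][225:285,260:310],None,fx=10,fy=10,interpolation=2));print(r.sense()['eef_pos'])
E
```

```text
[[278.89268222 244.48543697]]
[[279.62251111 266.41271166]]
[447.50690844  44.42006895 174.09600057]
```

View pics/t5.png

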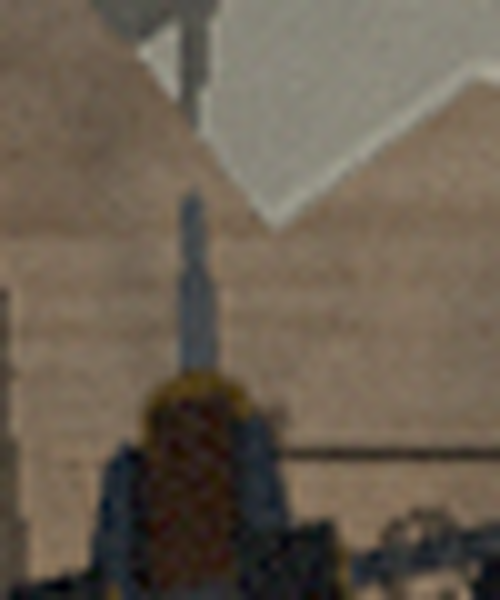

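```bash
sed -i 's/^NI=.*/NI=np.array([657.9,9.3]);NY=np.radians(12.0)/' g.py; python3 - <<'E'
from g import *
s=r.sense();print(tip(s))
for z,dx in ((34,-30),(32,0)):
    p,Rt=tcp_for(seamx(80)+dx,80,z);go(p,Rt,s)
E
```

```text
(array([-105.17153575,   78.35089474,   39.84559044]), np.float64(62.506987559409))
t 7.5 pos [447.5  44.4 174.1] shift [20.3 -1.9 21.7] turn [-0.09  0.2  -0.08] F [ 1.1  0.2 -1.4] w 0.22
t 7.5 pos [447.5  44.4 174.1] shift [43.8 -1.9 40.4] turn [-0.09  0.2  -0.08] F [ 1.1  0.2 -1.4] w 0.22
```

```bash
python3 -m creep '[[[6,-1,6],[0,0.1,0],1],[[13,-2,13],[0,0.1,0],1],[[20.3,-2,21.7],[0,0.1,0],1],[[27,-2,27],[0,0.1,0],1],[[34,-2,32.5],[0,0.1,0],1],[[40,-2,37.5],[0,0.1,0],1],[[43.8,-2,40.4],[0,0.1,0],1],[[43.8,-2,40.4],[0,0.1,0],1]]'
python3 -m creep '[[[0,0,0],[0,0,0],1],[[0,0,0],[0,0,0],1]]'
python3 - <<'E'
from g import *
s=r.sense();print(tip(s),s['joint_positions'].round(2))
p,Rt=tcp_for(seamx(80),80,22.5);go(p,Rt,s);print(s['moment'].round(3))
E
```

```text
t: 8.3
eef_pos: [505.8, 58.8, 165.9]
ee_rot: [0.949, 0.099, 0.298, -0.032]
force: [-0.8, -0.3, -0.8]
gripper_width: 0.219
t: 8.5
eef_pos: [504.7, 58.6, 165.8]
ee_rot: [0.949, 0.099, 0.298, -0.032]
force: [0.1, -0.2, -0.6]
gripper_width: 0.218
(array([-46.06195077,  80.29343419,  31.6888346 ]), np.float64(8.052098755102412)) [0.03 0.08 2.26 0.48 0.23 0.96]
t 8.5 pos [504.7  58.6 165.8] shift [-5.2  0.1  7.8] turn [-0.08  0.1  -0.09] F [ 0.1 -0.2 -0.6] w 0.218
[-0.142  0.596  0.007]
```

```bash
python3 -m creep '[[[-1.2,0,1.6],[0,0.1,0],1],[[-2.9,0,4.1],[0,0.1,0],1],[[-4.6,0,6.6],[0,0.1,0],1],[[-4.6,0,6.6],[0,0.1,0],1]]'
cat > st.py <<'E'
from g import *
s=r.sense();t,d=tip(s);print('t',round(s['t'],2),'tip y',t[1].round(1),'z',t[2].round(2),'d',round(d,1),'F',s['force'].round(2),'M',s['moment'].round(3),'j5',s['joint_positions'][4].round(2))
import sys
if len(sys.argv)>1: 
    p,Rt=tcp_for(seamx(float(sys.argv[1])),float(sys.argv[1]),t[2]);go(p,Rt,s)
E
python3 st.py
```

```text
t: 8.9
eef_pos: [504.7, 58.6, 157.1]
ee_rot: [0.949, 0.099, 0.298, -0.032]
force: [-0.4, 0.6, -1.0]
gripper_width: 0.215
t 8.9 tip y 80.4 z 23.11 d 7.9 F [-0.39  0.59 -0.95] M [-0.112  0.613 -0.01 ] j5 0.2
```

Now I feel downward, 1 mm at a time.

```bash
python3 -m creep '[[[-0.6,0,0.8],[0,0,0],1],[[-0.6,0,0.8],[0,0,0],1]]'|grep force
python3 st.py
python3 -m creep '[[[-0.6,0,0.8],[0,0,0],1],[[-0.6,0,0.8],[0,0,0],1]]'|grep force
python3 st.py
```

```text
force: [-0.2, -0.4, -1.9]
t 9.1 tip y 80.3 z 22.8 d 7.5 F [-0.23 -0.42 -1.86] M [-0.216  0.607 -0.026] j5 0.2
force: [0.1, -0.3, -0.7]
t 9.3 tip y 80.3 z 21.85 d 7.5 F [ 0.08 -0.26 -0.66] M [-0.143  0.618 -0.004] j5 0.2
```

```bash
python3 -m creep '[[[-0.6,0,0.8],[0,0,0],1],[[-0.6,0,0.8],[0,0,0],1]]'|grep force
python3 st.py

```

```text
force: [-0.4, 0.6, -1.3]
t 9.5 tip y 80.3 z 20.8 d 7.6 F [-0.45  0.61 -1.32] M [-0.175  0.557 -0.018] j5 0.19
```

```bash
python3 -m creep '[[[-0.6,0,0.8],[0,0,0],1],[[-0.6,0,0.8],[0,0,0],1]]'|grep force
python3 st.py

```

```text
force: [1.0, 0.0, -0.9]
t 9.7 tip y 80.3 z 19.73 d 7.7 F [ 0.96  0.03 -0.9 ] M [-0.167  0.607 -0.006] j5 0.19
```

```bash
python3 -m creep '[[[-0.3,0,0.4],[0,0,0],1],[[-0.6,0,0.8],[0,0,0],1]]'|grep force
python3 st.py

```

```text
force: [0.2, -0.6, -0.9]
t 9.9 tip y 80.3 z 18.92 d 7.5 F [ 0.16 -0.57 -0.88] M [-0.169  0.603  0.032] j5 0.19
```

```bash
python3 -m creep '[[[-0.3,0,0.4],[0,0,0],1],[[-0.6,0,0.8],[0,0,0],1]]'|grep force
python3 st.py

```

```text
force: [0.5, -0.1, -0.9]
t 10.1 tip y 80.3 z 17.89 d 7.6 F [ 0.55 -0.14 -0.86] M [-0.146  0.59  -0.003] j5 0.19
```

```bash
python3 -m creep '[[[-0.3,0,0.4],[0,0,0],1],[[-0.6,0,0.8],[0,0,0],1]]'|grep force
python3 st.py

```

```text
force: [-1.4, 0.7, -1.4]
t 10.3 tip y 80.3 z 16.9 d 7.6 F [-1.42  0.74 -1.42] M [-0.13   0.533  0.04 ] j5 0.18
```

```bash
python3 -m creep '[[[-0.3,0,0.4],[0,0,0],1],[[-0.3,0,0.4],[0,0,0],1]]'|grep force
python3 st.py

```

```text
force: [-2.4, -0.5, 0.1]
t 10.5 tip y 80.3 z 16.58 d 7.6 F [-2.45 -0.49  0.05] M [-0.151  0.52   0.008] j5 0.18
```

```bash
python3 -m creep '[[[-0.3,0,0.4],[0,0,0],1],[[-0.3,0,0.4],[0,0,0],1]]'|grep force
python3 st.py

```

```text
force: [-2.8, -0.0, 2.9]
t 10.7 tip y 80.2 z 16.43 d 7.4 F [-2.82 -0.02  2.9 ] M [0.    0.398 0.129] j5 0.18
```

Contact at about 16 mm, a low left end, with about 4 N. I'm dragging toward the bend on a presumed slope, correcting from the felt force.

```bash
python3 -m creep '[[[1,2.5,0.6],[0,0,0],1],[[2,5,1.2],[0,0,0],1],[[3,7.5,1.8],[0,0,0],1],[[4,10,2.4],[0,0,0],1]]'|grep force
python3 st.py

```

```text
force: [-2.6, 2.9, 4.5]
t 11.1 tip y 70.4 z 16.42 d 7.4 F [-2.59  2.94  4.46] M [0.978 0.345 0.71 ] j5 0.2
```

```bash
python3 -m creep '[[[1.1,2.5,0.5],[0,0,0],1],[[2.1,5,1.1],[0,0,0],1],[[3.1,7.5,1.6],[0,0,0],1],[[4.1,10,2.2],[0,0,0],1]]'|grep force
python3 st.py

```

```text
force: [-1.8, 1.8, 3.7]
t 11.5 tip y 60.0 z 16.69 d 7.7 F [-1.82  1.84  3.67] M [0.842 0.327 0.623] j5 0.21
```

```bash
python3 -m creep '[[[1.0,2.5,0.6],[0,0,0],1],[[2.0,5,1.1],[0,0,0],1],[[3.1,7.5,1.7],[0,0,0],1],[[4.1,10,2.3],[0,0,0],1]]'|grep force
python3 st.py

```

```text
force: [-2.0, 1.6, 2.1]
t 11.9 tip y 49.9 z 17.07 d 7.8 F [-2.03  1.63  2.05] M [0.439 0.389 0.432] j5 0.22
```

```bash
python3 -m creep '[[[1.0,2.5,0.6],[0,0,0],1],[[2.0,5,1.1],[0,0,0],1],[[3.1,7.5,1.7],[0,0,0],1],[[4.1,10,2.3],[0,0,0],1]]'|grep force
python3 st.py

```

```text
force: [-0.8, 0.9, 0.3]
t 12.3 tip y 39.8 z 17.45 d 7.8 F [-0.81  0.87  0.29] M [0.162 0.474 0.199] j5 0.24
```

```bash
python3 -m creep '[[[0.7,2,0.9],[0,0,0],1],[[1.6,4.5,1.5],[0,0,0],1],[[2.6,7.2,2.2],[0,0,0],1],[[3.7,10,2.9],[0,0,0],1]]'|grep force
python3 st.py

```

```text
force: [-1.8, 2.3, 2.2]
t 12.7 tip y 30.4 z 17.47 d 7.4 F [-1.78  2.35  2.17] M [0.554 0.409 0.471] j5 0.25
```

```bash
python3 -m creep '[[[1,2.5,0.6],[0,0,0],1],[[1.9,5,1.2],[0,0,0],1],[[2.9,7.5,1.9],[0,0,0],1],[[3.9,10,2.5],[0,0,0],1]]'|grep force
python3 st.py

```

```text
force: [-2.2, 2.3, 4.0]
t 13.1 tip y 20.3 z 17.6 d 7.5 F [-2.24  2.27  3.95] M [0.683 0.33  0.56 ] j5 0.27
```

```bash
python3 -m creep '[[[1,2.5,0.6],[0,0,0],1],[[1.9,5,1.2],[0,0,0],1],[[2.9,7.5,1.9],[0,0,0],1],[[3.9,10,2.5],[0,0,0],1]]'|grep force
python3 st.py

```

```text
force: [-1.4, 3.9, 4.0]
t 13.5 tip y 10.4 z 17.79 d 7.5 F [-1.4   3.86  4.02] M [0.904 0.351 0.645] j5 0.28
```

```bash
python3 -m creep '[[[1,2.5,0.6],[0,0,0],1],[[2,5,1.1],[0,0,0],1],[[3,7.5,1.7],[0,0,0],1],[[3.9,10,2.3],[0,0,0],1]]'|grep force
python3 st.py

```

```text
force: [-1.6, 3.6, 3.9]
t 13.9 tip y -0.4 z 18.2 d 7.4 F [-1.64  3.59  3.94] M [0.752 0.199 0.563] j5 0.29
```

```bash
python3 -m creep '[[[-0.9,2.5,-0.65],[0,0,0],1],[[-1.9,5,-1.3],[0,0,0],1]]'|grep force
python3 st.py

```

```text
force: [0.2, 1.1, 1.6]
t 14.1 tip y -6.1 z 18.17 d 6.9 F [0.22 1.13 1.64] M [ 0.198 -0.052  0.131] j5 0.3
```

```bash
python3 -m creep '[[[-0.95,2.5,-0.65],[0,0,0],1],[[-1.9,5,-1.3],[0,0,0],1]]'|grep force
python3 st.py

```

```text
force: [0.6, 1.0, 1.2]
t 14.3 tip y -10.3 z 17.93 d 7.7 F [0.55 1.01 1.24] M [0.213 0.09  0.227] j5 0.31
```

```bash
python3 -m creep '[[[-1.1,2.5,-0.4],[0,0,0],1],[[-2.1,5,-1.0],[0,0,0],1]]'|grep force
python3 st.py

```

```text
force: [1.2, 1.4, 1.8]
t 14.5 tip y -14.9 z 17.7 d 7.8 F [1.23 1.37 1.79] M [ 0.393 -0.127  0.248] j5 0.31
```

```bash
python3 -m creep '[[[-1.0,2.5,-0.55],[0,0,0],1],[[-2.0,5,-1.1],[0,0,0],1]]'|grep force
python3 st.py

```

```text
force: [1.5, 2.6, 2.2]
t 14.7 tip y -19.8 z 17.56 d 7.7 F [1.49 2.56 2.24] M [ 0.494 -0.129  0.375] j5 0.32
```

```bash
python3 -m creep '[[[-1,2.5,-0.6],[0,0,0],1],[[-2,5,-1.2],[0,0,0],1],[[-3,7.5,-1.8],[0,0,0],1],[[-4,10,-2.4],[0,0,0],1]]'|grep force
python3 st.py

```

```text
force: [0.1, 2.8, 3.0]
t 15.1 tip y -29.8 z 17.11 d 7.8 F [0.11 2.83 3.02] M [ 0.635 -0.297  0.385] j5 0.34
```

```bash
python3 -m creep '[[[-1,2.5,-0.6],[0,0,0],1],[[-2,5,-1.2],[0,0,0],1],[[-3,7.5,-1.8],[0,0,0],1],[[-4,10,-2.4],[0,0,0],1]]'|grep force
python3 st.py

```

```text
force: [0.4, 2.2, 3.4]
t 15.5 tip y -39.8 z 16.7 d 7.9 F [0.38 2.17 3.43] M [ 0.696 -0.419  0.381] j5 0.35
```

Steady at about 4 N, and the slope matches, so I continue.

```bash
python3 -m creep '[[[-1,2.5,-0.6],[0,0,0],1],[[-2,5,-1.2],[0,0,0],1],[[-3,7.5,-1.8],[0,0,0],1],[[-4,10,-2.4],[0,0,0],1]]'|grep force
python3 st.py

```

```text
force: [-0.7, 3.4, 3.9]
t 15.9 tip y -49.9 z 16.25 d 7.9 F [-0.69  3.42  3.87] M [ 0.734 -0.334  0.435] j5 0.37
```

```bash
python3 -m creep '[[[-1,2.5,-0.6],[0,0,0],1],[[-2,5,-1.2],[0,0,0],1],[[-2.9,7.5,-1.8],[0,0,0],1],[[-3.9,10,-2.4],[0,0,0],1]]'|grep force
python3 st.py

```

```text
force: [1.6, 2.5, 3.0]
t 16.3 tip y -59.9 z 15.97 d 7.9 F [1.62 2.55 2.97] M [ 0.72  -0.302  0.483] j5 0.38
```

```bash
python3 -m creep '[[[-1,2.5,-0.6],[0,0,0],1],[[-2,5,-1.2],[0,0,0],1],[[-3,7.5,-1.8],[0,0,0],1],[[-4,10,-2.4],[0,0,0],1]]'|grep force
python3 st.py

```

```text
force: [0.4, 3.1, 3.3]
t 16.7 tip y -69.9 z 15.64 d 7.9 F [0.42 3.15 3.35] M [ 0.753 -0.424  0.467] j5 0.4
```

```bash
python3 -m creep '[[[-1,2.5,-0.6],[0,0,0],1],[[-2,5,-1.2],[0,0,0],1],[[-3,7.5,-1.8],[0,0,0],1],[[-4,10,-2.4],[0,0,0],1]]'|grep force
python3 st.py

```

```text
force: [1.2, 1.9, 3.1]
t 17.1 tip y -79.9 z 15.26 d 7.9 F [1.21 1.93 3.08] M [ 0.811 -0.434  0.457] j5 0.41
```

```bash
python3 -m creep '[[[0,0,0],[0,0,0],1],[[1.2,0,-1.6],[0,0,0],1],[[3,0,-4.2],[0,0,0],1],[[6,0,-9],[0,0,0],1],[[8,0,-13],[0,0,0],1],[[4,0,-17],[0,0,0],1],[[-4,0,-24],[0,0,0],1],[[-14,0,-31],[0,0,0],1]]'|grep force
python3 st.py

```

```text
force: [-0.7, 0.8, -0.8]
t 17.9 tip y -79.4 z 32.39 d 35.6 F [-0.72  0.79 -0.79] M [-0.163  0.598 -0.009] j5 0.46
```

```bash
python3 -m creep '[[[-5,0,-8],[0,0,0],1],[[-12,0,-20],[0,0,0],1],[[-20,0,-34],[0,0,0],1],[[-28,0,-49],[0,0,0],1],[[-36,0,-64],[0,0,0],1],[[-42,0,-78],[0,0,0],1],[[-42,0,-80],[0,0,0],1]]'|grep force
python3 st.py
python3 - <<'E'
from g import *
s=r.sense()
go([460.7,-278.7,320],Rdown(SY-np.pi/2),s)
print(s['joint_positions'].round(2))
E
```

```text
force: [1.1, 0.4, -1.0]
t 18.6 tip y -80.5 z 75.51 d 108.0 F [ 1.08  0.41 -0.97] M [-0.192  0.612 -0.026] j5 0.64
t 18.6 pos [ 429.8 -121.3  209.3] shift [ 61.9 160.4 -91.8] turn [ -5.51 -34.8   17.41] F [ 1.1  0.4 -1. ] w 0.219
[-0.6  -0.04  2.24  0.77  0.64  0.2 ]
```

```bash
python3 -m creep '[[[12,5,-18],[0,0,0],1],[[30,15,-45],[-0.7,-4,2],1],[[50,30,-75],[-1.4,-8.5,4],1],[[62,45,-95],[-2,-13,6.5],1],[[65,60,-97],[-2.8,-17.4,8.7],1],[[65,75,-97],[-3.5,-22,11],1],[[65,90,-97],[-4.2,-26.5,13.2],1],[[65,105,-97],[-5,-31,15.5],1]]'|grep force
python3 -m creep '[[[0,0,0],[0,0,0],1]]'|grep pos
python3 - <<'E'
from g import *
s=r.sense()
go([460.7,-278.7,325],Rdown(SY-np.pi/2),s)
E
```

```text
force: [0.1, -1.0, -1.2]
eef_pos: [452.6, -225.3, 323.8]
t 19.5 pos [ 452.6 -225.3  323.8] shift [12.  52.6 -0.9] turn [-0.58 -3.67  1.98] F [-1.2  0.4 -2. ] w 0.217
```

```bash
python3 -m creep '[[[2,10,-1],[-0.2,-1.2,0.7],1],[[5,22,-1],[-0.4,-2.4,1.4],1],[[8,34,-1],[-0.58,-3.67,2],1],[[10,44,-1],[-0.58,-3.67,2],1],[[11.5,50,-1],[-0.58,-3.67,2],1],[[12,52.6,-1],[-0.58,-3.67,2],1],[[12,52.6,-1],[-0.58,-3.67,2],1],[[12,52.6,-1],[-0.58,-3.67,2],1]]'|grep force
python3 - <<'E'
from g import *
d=cam('scene');cv2.imwrite('pics/s6.png',cv2.resize(d['image'][210:350,370:470],None,fx=4.2,fy=4.2))
e=cam('top');cv2.imwrite('pics/t6.png',cv2.resize(e['image'][225:305,370:480],None,fx=6,fy=6))
s=r.sense()
go([460.7,-278.7,325],Rdown(SY-np.pi/2),s)
from fit import proj
for dd in(d,e):
    print(proj(dd,[s['eef_pos']-[0,0,l] for l in(163.5,53.5)]).round(1))
E
```

```text
force: [-0.7, -0.2, -1.3]
t 20.4 pos [ 458.5 -277.2  326. ] shift [2.4 1.3 1. ] turn [-0.03 -0.04 -0.  ] F [ 0.2  0.3 -0.6] w 0.214
[[406.6 298.1]
 [414.1 265.9]]
[[422.4 274.2]
 [433.7 272.3]]
```

View pics/s6.png

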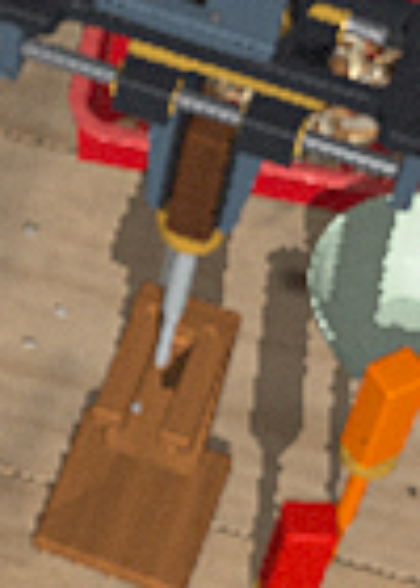

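View pics/t6.png

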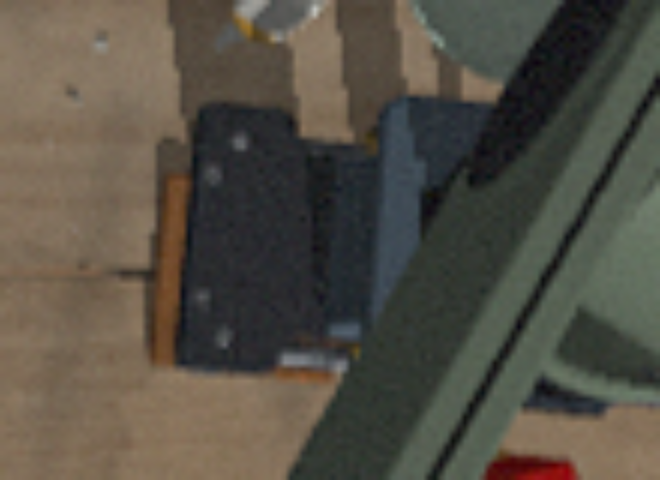

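```bash
python3 - <<'E'
from g import *
from fit import proj
D=dict(np.load('scene0.npz'))
print(proj(D,[[461,-278.9,323.9-l] for l in(163.5,53.5)]).round(1))
a=cv2.imread('pics/s3.png');a=cv2.resize(a,(250,260),interpolation=cv2.INTER_AREA)[110:250,100:200]
b=cv2.imread('pics/s6.png');b=cv2.resize(b,(100,140),interpolation=cv2.INTER_AREA)
c=np.hstack([cv2.resize(x[40:110,20:70],None,fx=8,fy=8,interpolation=2) for x in(a,b)])
cv2.imwrite('pics/cmp.png',c)
E
```

```text
[[407.7 297.8]
 [415.2 265.6]]
```

View pics/cmp.png

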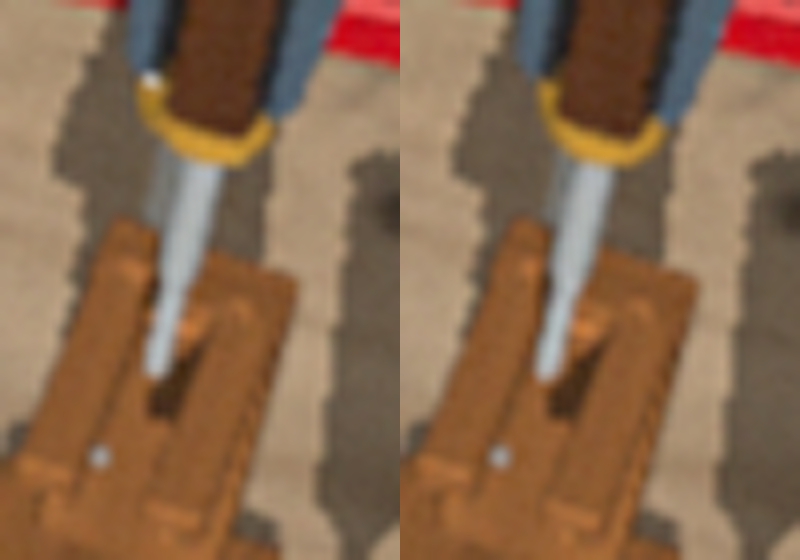

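The stylus hasn't slipped in the hand: left (before) and right (now) match apart from the commanded 2 mm offset. I'm centring it over the fork, then lowering.

```bash
python3 -m creep '[[[2,1.2,0],[0,0,0],1],[[2,1.2,2],[0,0,0],1],[[2,1.2,6],[0,0,0],1],[[2,1.2,6],[0,0,0],1],[[2,1.2,6],[0,0,0],1]]'|grep pos
python3 - <<'E'
from g import *
go([460.7,-278.7,194],Rdown(SY-np.pi/2))
E
```

```text
eef_pos: [460.4, -278.8, 319.5]
t 20.9 pos [ 460.4 -278.8  319.5] shift [ 3.000e-01 -1.000e-01  1.255e+02] turn [-0.04 -0.   -0.02] F [-0.5 -0.6 -1.2] w 0.217
```

```bash
python3 -m creep '[[[0.2,0,8],[0,0,0],1],[[0.2,0,20],[0,0,0],1],[[0.2,0,34],[0,0,0],1],[[0.2,0,48],[0,0,0],1],[[0.2,0,62],[0,0,0],1],[[0.2,0,76],[0,0,0],1],[[0.2,0,86],[0,0,0],1],[[0.2,0,90],[0,0,0],1]]'|grep -E 'pos|force'
python3 - <<'E'
from g import *
go([460.7,-278.7,194],Rdown(SY-np.pi/2))
E
```

```text
eef_pos: [460.0, -278.5, 228.1]
force: [-0.2, 0.0, -0.4]
t 21.7 pos [ 460.  -278.5  228.1] shift [ 0.7  0.2 34.1] turn [-0.09  0.11 -0.02] F [-0.2  0.  -0.4] w 0.215
```

```bash
python3 -m creep '[[[0.4,0.1,8],[0,0,0],1],[[0.4,0.1,16],[0,0,0],1],[[0.4,0.1,24],[0,0,0],1],[[0.4,0.1,29],[0,0,0],1],[[0.4,0.1,32],[0,0,0],1],[[0.4,0.1,33],[0,0,0],1],[[0.4,0.1,33],[0,0,0],1]]'|grep -E 'pos|force'
python3 - <<'E'
from g import *
go([460.7,-278.7,194],Rdown(SY-np.pi/2));print(r.sense()['moment'])
d=cam('scene');cv2.imwrite('pics/s7.png',cv2.resize(d['image'][240:350,360:470],None,fx=5,fy=5))
E
```

```text
eef_pos: [461.2, -279.1, 196.9]
force: [0.2, -0.0, -1.5]
t 22.4 pos [ 461.2 -279.1  196.9] shift [-0.6 -0.3  2.9] turn [-0.01 -0.05 -0.02] F [ 0.2 -0.  -1.5] w 0.217
[-0.04955663  0.18213336  0.00663901]
```

View pics/s7.png

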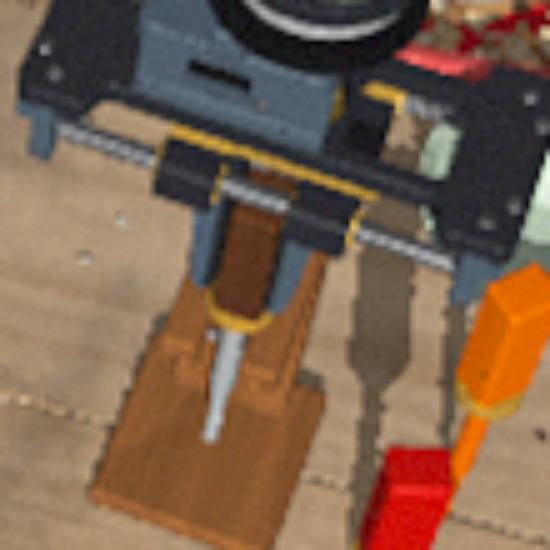

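The shaft is in the slot with the collar (crop 237,312) about 3 mm above the tines. I'm lowering the rest of the way.

```bash
python3 -m creep '[[[-0.2,-0.1,1],[0,0,0],1],[[-0.4,-0.3,2],[0,0,0],1],[[-0.4,-0.3,3],[0,0,0],1],[[-0.4,-0.3,3],[0,0,0],1]]'|grep -E 'pos|force'
python3 -m creep '[[[0,0,0.5],[0,0,0],1],[[0,0,0.5],[0,0,0],1]]'|grep -E 'pos|force'
```

```text
eef_pos: [460.7, -278.6, 193.7]
force: [0.0, 0.5, -1.3]
eef_pos: [460.8, -278.7, 193.5]
force: [-0.5, 1.1, 1.6]
```

Fz rises, so the collar is on the tines. Releasing.

```bash
python3 -m creep '[[[0,0,0],[0,0,0],0.7],[[0,0,0],[0,0,0],0.5],[[0,0,0],[0,0,0],0.5],[[0,0,0],[0,0,0],0.5],[[0,0,0],[0,0,0],0.5]]'|grep -E 'pos|force|width'
python3 -m creep '[[[0,0,-8],[0,0,0],0.5],[[0,0,-22],[0,0,0],0.5],[[0,0,-40],[0,0,0],0.5],[[0,0,-60],[0,0,0],0.5],[[0,0,-80],[0,0,0],0.5],[[0,0,-100],[0,0,0],0.5],[[0,0,-110],[0,0,0],0.5]]'|grep -E 'pos|force|width'
python3 - <<'E'
from h import *
for n in('scene','top'):
    d=cam(n);cv2.imwrite(f'pics/f{n}.png',d['image']);np.savez(f'{n}1.npz',**{k:np.array(v) for k,v in d.items()})
a=cv2.imread('pics/fscene.png')[200:370,340:520];cv2.imwrite('pics/s8.png',cv2.resize(a,None,fx=3.5,fy=3.5))
E
sed 's/0.npz/1.npz/' fit.py > fit1.py; sed 's/from fit/from fit1/' f2.py | sed 's/\[465,-276,0\]/[461,-278,-.1]/' >f3.py; python3 f3.py | tail -3
```

```text
eef_pos: [460.8, -278.7, 193.3]
force: [0.7, 0.4, 0.3]
gripper_width: 0.497
eef_pos: [461.3, -279.1, 305.8]
force: [-0.2, 0.1, 0.8]
gripper_width: 0.498
['top'] [6.5734e+02 9.3000e+00 2.1000e-01] 12.18 0.081
['scene', 'top'] [6.5572e+02 8.2200e+00 2.5000e-01] 14.18 69.609
scene 503.0 277 317 392 426Traceback (most recent call last):
  File "f3.py", line 29, in <module>
    ys,xs=np.nonzero(ot[k]);print(k,ot[k].sum(),ys.min(),ys.max(),xs.min(),xs.max())
                                                ~~~~~~^^
    return umr_minimum(a, axis, None, out, keepdims, initial, where)
ValueError: zero-size array to reduction operation minimum which has no identity
```

View pics/s8.png

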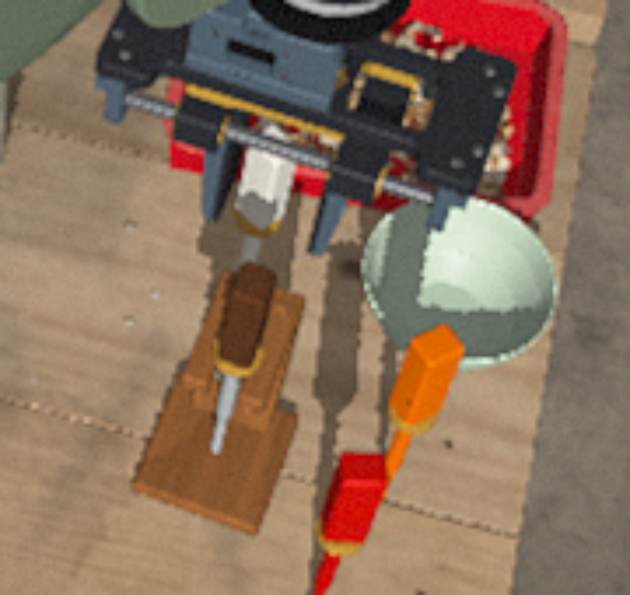

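```bash
python3 - <<'E'
import cv2,numpy as np
a=cv2.imread('pics/scene0.png').astype(int);b=cv2.imread('pics/fscene.png').astype(int)
d=np.abs(a-b).max(2)
for n,(r0,r1,c0,c1) in dict(stylus=(276,345,375,430),bowl=(270,305,445,500),pot=(235,285,135,180)).items():
    print(n,d[r0:r1,c0:c1].mean().round(2),(d[r0:r1,c0:c1]>40).sum())
from fit import *
import fit
D['scene']=dict(np.load('scene1.npz'))
oh={'scene':box('scene',[400,-340,208],[500,-240,230])}
f=fit.fit(oh,[[(-12,-10),(12,-10),(12,10),(-12,10)]],218,[462,-277,0],['scene']);print(f.x,f.fun)
E
```

```text
stylus 14.41 8
bowl 15.77 0
pot 53.55 1352
[ 4.60313266e+02 -2.79166085e+02 -6.05354092e-02] 0.1648116409778595
```

```bash
python3 - <<'E'
import cv2,numpy as np
a=cv2.imread('pics/top0.png');b=cv2.imread('pics/ftop.png')
cv2.imwrite('pics/pot.png',np.vstack([cv2.resize(x[180:300,150:500],None,fx=2,fy=2) for x in(a,b)]))
from station import r
for o in r.regions_of('lidded_pot','top'):print(o['score'],o['at'])
E
```

```text
(no output)
```

View pics/pot.png

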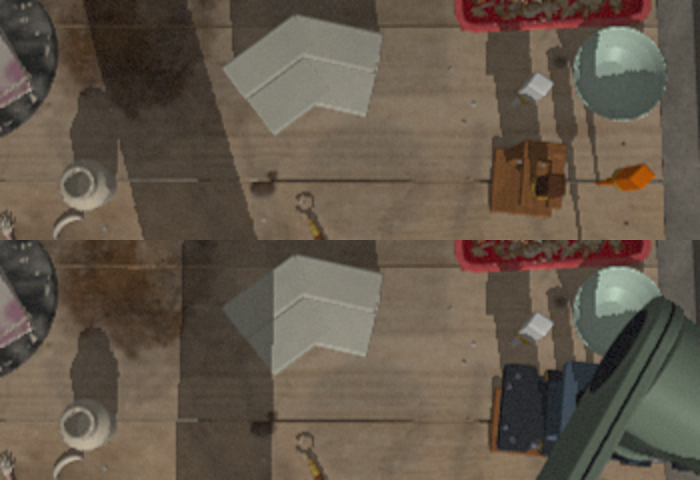

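The pot (85,185) and the bowl are where they were, and the niche is unmoved. I'm handing in.

```bash
python3 -c "
from station import r
print(r.hand_in(), r.sense()['t'])"
```

```text
the job is handed in; nothing more can be done
the job is handed in; nothing more can be done
```

I took the dark-wood stylus from its fork and drew its point along the whole seam, left end through the bend to the right end. I then hung it back in the fork and handed in at about 25 s; no verdict is reported.

- **Drawing:** the stylus leaned 35° and moved at about 27 mm/s. The vertical press, read after each step, stayed between about 1 and 5.5 N. It was lightest, about 1 N, near 40 mm left of the bend, where I pressed down again. The floor falls away from the bend on both sides, about 2 to 3 mm at each end.
- **Stylus back in the fork:** the last pictures show it hanging upright in the slot, released. The fitted handle position is (460.3, -279.2), within about 1 mm of where it was picked up.
- **Bystanders:** the pot and the bowl look unmoved between the before and after pictures, and the gripper is well clear above the stylus.
- **Checks that failed or disagreed:**
  - The two cameras' poses differed by about 2 mm, so I used values between them.
  - In the last check the arm hid the stand from the top camera, so only the scene camera confirms the stylus.
  - The arm hid the pot in the scene camera and the network missed it in the top picture, so I compared the top pictures by eye.

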